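# Unhook the pressing bar from the veneer press

### The job

The glue has set, so take the pine pressing bar off the veneer press: push it gently back until you feel the sprung buffer give, tip its front end up over the hooked lip while its heel is still under the keeper, then draw it out without forcing it against the brackets. Lay it gently on its rest, flat and centred between the side cheeks, either way round, and let go. Leave the glue bottle, brush, clamp and offcut where they are.

Things in the scene. Friction and masses are not known exactly. Their poses are not given: they have to be found in the camera images.
- press: Veneer press, fixed: plywood board 350 x 130 x 18 mm, origin under its centre, z up, x from heel bracket (robot's side) to lip bracket. The bar lies on a glued panel, at z = 28 mm. Both dark steel brackets form one frame that was clamped by hand up to 9 mm either way along x of its nominal place: not reported, to be felt; it stays there. Over 16 N between bar and brackets counts as forcing.
- panel: The glued-up panel, fixed in the press: rounded wooden board about 165 x 96 x 10 mm on the press board. Origin: centre of its underside (18 mm above the press's origin). The bar lies on it.
- press_lip (a point): NOMINAL place of the lip wall's inner face (press x = 122, z = 45 mm, the wall's top). A nib 6 mm thick reaches 24 mm from it towards -x over the bar's front tongue, its underside 3 mm above the tongue (z = 39 mm). Side cheeks as high, 37 mm apart. The tongue leaves the nib once the buffer is pushed in 2 mm or more.
- press_keeper (a point): NOMINAL place of the inner edge of the keeper roof over the heel tongue (press x = -110, z = 47 mm, its underside). The roof is 5 mm thick and runs to x = -158 mm; cheeks 37 mm apart. Level, the bar cannot come out. Pushed back, heel 2 mm above the panel, it can be tipped up to 0.2 rad (0.16 lifts the front tongue well over the nib), then drawn towards +x.
- press_buffer (a point): NOMINAL place of the face of the rubber-faced sprung buffer under the keeper (press x = -138, z = 36 mm), which the heel tongue's end meets when the bar is pushed towards -x. It starts to give at 2 N, gains 2.5 N per mm (7 N at 2 mm), and has a hard stop at 4.5 mm (13 N). Friction of the bar on the panel may add up to 4 N.
- bar: Pressing bar: pine block 160 x 40 x 46 mm (x, y, z), at each end a steel tongue 30 mm wide, 8 mm thick, flush with its underside: 46 mm long at -x (heel), 32 mm at +x (front). Origin: centre of the wood's underside, z up. Starts on the press, parallel to it, origin within 1 mm of press x = 0. About 0.18 to 0.37 kg. Can be gripped from above across the 40 mm width at its middle.
- bar_heel (a point): Centre of the end face of the bar's heel tongue, at (-126, 0, 4) mm in the bar's frame.
- bar_front (a point): Centre of the end face of the bar's front tongue, at (112, 0, 4) mm in the bar's frame.
- rest: The bar's rest, fixed: plywood plate 190 x 100 x 8 mm, origin under its centre, x along it, z up. Two wooden cross bearers 30 mm long at x = -60 and +60 mm, tops at z = 23 mm, each with two side cheeks 14 mm high, inner faces at y = -26 and +26 mm. 90 mm are free for fingers between the bearers. The bar lies on them along x, wood centred. Press and rest may swap sides of the bench.
- glue: Bystander: glue bottle, 52 mm across, 130 mm tall, upright. Origin: centre of its foot.
- brush: Bystander: glue brush 150 mm long, lying on the bench. Origin at its underside.
- clamp: Bystander: bar clamp 220 mm long, lying on the bench. Origin: underside of its steel bar, mid-length.
- offcut: Bystander: pine offcut 90 x 35 x 30 mm lying on the bench. Origin: centre of its underside.
Not all that is in view belongs to the job. What is shaped like the bar but green is not meant.

How it is judged (in metres and radians):
On the way:
1. The bar's front end is tipped up over the lip while its heel is still under the keeper (angle between bar's own z axis and vertical above 0.07 rad and z of bar_front in the frame of press above 0.047 m and x of bar_heel in the frame of press below -0.121 m and z of bar_heel in the frame of press below 0.048 m), for 0.1 s.
At the end, for the whole second after the job is handed in: The bar lies flat on both bearers of the rest between the side cheeks, upright way up (within 0.05 rad), its origin within 20 mm along and 9 mm across of the rest's centre and 19 to 27 mm above its origin, parallel to it within 0.17 rad either way round, at rest and released (x of bar in the frame of rest between -0.02 and 0.02 m and y of bar in the frame of rest between -0.009 and 0.009 m and z of bar in the frame of rest between 0.019 and 0.027 m and angle between the x axis of bar and the x axis of rest, either way round below 0.17 rad and angle between bar's own z axis and vertical below 0.05 rad and linear speed of bar below 0.02 m/s); the robot touches nothing.
It fails at once if The bar is forced against the press brackets with more than 16 N (contact force between bar and press above 16 N).
It fails at once if The bar is pressed onto the rest with more than 60 N (contact force between bar and rest above 60 N).
It fails at once if The bar is dropped onto the rest (faster than 0.4 m/s just above it) (linear speed of bar above 0.4 m/s and horizontal distance between bar and rest below 0.06 m and z of bar in the frame of rest below 0.06 m).
It fails at once if A bystander is disturbed by more than 25 mm (distance of any of glue, brush, clamp, offcut from where it was at the start of the episode above 0.025 m).
It also fails if it takes over 64 s, if anything falls off the work surface, if the arm or the gripper's body presses on something with over 40 N, if the wrist force passes 120 N, or if a joint passes its speed limit or range.

### The arm

A 6-joint arm with a two-finger parallel gripper is mounted at the origin on the work surface. World frame = base frame: x ahead of the robot, y to its left, z up, the work surface at z = 0. Lengths are in m, angles in degrees, forces in N, time in s.
With the tool pointing down it reaches from about 0.35 to 0.875 m from the base axis. Payload 4.2 kg.
Tool frame: the origin (TCP) lies on the centre line of the jaws, within the pads' length; the fingertips stand 19 mm ahead of it and the grasp point (between the pads) is the TCP; x points along the fingers, y is the direction in which the jaws open and shut, and the axes are right-handed (so a half turn about x gives the same grasp; the last joint's range is limited). The gripper opens to 87 mm and grips with 3 to 60 N. Pads are 19 mm wide; open, the fingers measure 117 mm over their backs; the gripper's body (75 mm by 190 mm) begins 51 mm behind the grasp point.
Start: joints at [79.103, 22.042, 0.453, 0, -68.411, -14.817], TCP at [0.271, 0.563, 0.242] pointing down, gripper open.
Joint ranges: [-179.83, 179.83], [-69.29, 118.12], [-61.27, 80.66], [-181.25, 117.63], [-171.15, -9.14], [-177.46, 177.46]. Speed limits (degrees/s): [159.86, 159.86, 180, 180, 180, 180].

### API

Orientations are given as a 3x3 rotation matrix whose columns are the frame's x, y, z axes.
In Python, from station import r, viewer, job, spotter gives the robot as it stands.
- The arm moves only by the tool play_rows, never from a script. Its argument "commands" is a list of rows, each an object of numbers: "fingers": the gripper command: -1 is fully open, 1 is shut, values between are in proportion; "tx", "ty", "tz": the shift along the tool's x, y, z normalised to -1 to 1, where 1 is 750 mm; "ax", "ay", "az": the turn, a rotation vector about the tool's x, y, z normalised to -1 to 1, where 1 is pi rad. In form: [{"fingers": .., "tx": .., "ty": .., "tz": .., "ax": .., "ay": .., "az": ..}, ...]. A call has 1 to 5 rows; each row is the pose to reach, as a shift and turn from the pose commanded when the call began, along the tool's axes at that moment, turning the shorter way round; what a row does not reach only later rows make up. A row lasts 1/12 s, in which the tool goes at most 41.7 mm and 7.16 degrees, less where a joint would pass 70% of its speed; a pose out of reach is approached as far as the arm can. A call with a number of a shift or a turn outside -1 to 1 is refused whole. A call with a gripper value outside its range is refused whole. The fingers move at their own pace and stop on an object; the grip force is fixed at half the most. Time passes only in rows, so rows that repeat a pose let the fingers close. It gives the time, the measured TCP pose, the force and the opening at its end, in the units of the state.
- r.sense(): the state, without advancing time (a new reading comes with each control period).
- viewer.capture(name): name is "scene" or "top" or "wrist"; returns a dict with "image" (400x640x3 uint8, red, green, blue), "fx", "fy", "cx", "cy" (pixels), "dist" ([k1, k2, p1, p2, k3] as OpenCV has them; the pictures are not rectified), "R" (3x3) and "t" (3): a world point X has camera coordinates R X + t; the wrist camera has in their place "mount" (4x4, takes a point from camera to tool coordinates, whose origin is the TCP and whose axes are the tool frame's). Camera axes: x right, y down, z forward; pixel columns grow to the right and rows downward; lengths in m; the calibration is good to about 2 mm. A picture is of the moment at which its call begins: read the wrist's pose just before it. There is no depth.
- job.finish_job(): hands the job in, once; it reports no verdict.
Trained networks look in a picture, given as the dict that the camera call returned (one of the last four; its "shot" number tells which), for a name from the list of things; names that differ only in an ending like _2 or _b are one class to them, and where a whole thing is asked for, a point or a joint stands for the part that bears it (a point fixed in the world has none). Each returns a list of dicts, best first, with "score" (0 to 1); they miss things now and then, are a little off and sometimes report something else, mostly with a low value. They report only what shows in the picture. A call takes as long as a camera call. They do not tell look-alikes from the thing itself.
- spotter.find_in(name, picture): "uv" ([column, row] in pixels, amid what is visible of it).
- spotter.silhouettes(name, picture): "region" (400x640 bool, what is visible of it) and "uv" ([column, row] in pixels, amid what is visible of it).
The state is a dict: "time_s": time; "joints": joint angles; "joint_velocities": joint speeds; "effort": joint torques, N m; "tcp_pos": TCP position; "ee_rot": TCP orientation; "wrist_force": force on the tool from outside, world axes, zero at the start; "moment": the same for the moment, N m; "gripper_width": opening from 0.0 (shut) to 1.0 (fully open).
Only numpy, scipy, OpenCV 4.12 (cv2) and the standard library are available. Lean on these libraries where they do the work, as an engineer would, in place of code of your own. Each camera call takes 0.05 s, during which the arm holds its last target. There are 200 camera calls.

## Working session

There is one attempt and no reset: what is moved stays moved. The work goes in short steps, Python scripts to look and compute and a tool call to move; the robot and the scene stay as the last step left them, time stands still between calls to the robot, and variables do not carry over. Pictures are saved under pics/ and viewed, about 8 in all and at most 12, crops included, and the job is handed in when it is done.

Besides the shell and the picture viewer there is one more tool, called after "Call:" in YAML: its name, and indented under it one key for each argument. play_rows: Moves the arm, as the interface text tells. Its arguments: {"type":"object","properties":{"commands":{"type":"array"}},"required":["commands"]}

```bash
mkdir -p pics; ls; cat > h.py <<'E'
import numpy as np, cv2
from station import r, viewer, job, spotter
def cap(n):
    s=r.sense(); p=viewer.capture(n)
    if 'mount' in p:
        T=np.eye(4);T[:3,:3]=np.array(s['ee_rot']);T[:3,3]=s['tcp_pos']
        C=np.linalg.inv(T@np.array(p['mount'])); p['R']=C[:3,:3];p['t']=C[:3,3]
    return p
def K(p): return np.array([[p['fx'],0,p['cx']],[0,p['fy'],p['cy']],[0,0,1.]])
def save(p,f): cv2.imwrite('pics/'+f,p['image'][:,:,::-1])
def ray(p,uv,z):
    u=cv2.undistortPoints(np.array(uv,float).reshape(-1,1,2),K(p),np.array(p['dist'],float)).reshape(-1,2)
    R=np.array(p['R']);c=-R.T@np.array(p['t'])
    d=np.c_[u,np.ones(len(u))]@R
    return c+d*((np.atleast_1d(z)-c[2])/d[:,2])[:,None]
def proj(p,X):
    return cv2.projectPoints(np.array(X,float).reshape(-1,1,3),cv2.Rodrigues(np.array(p['R']))[0],np.array(p['t'],float),K(p),np.array(p['dist'],float))[0].reshape(-1,2)
E
python3 - <<'E'
from h import *
s=r.sense();print(s)
for c in('top','scene'):
    p=cap(c);save(p,c+'0.png')
    for n in['press','panel','bar','rest','glue','brush','clamp','offcut']:
        for d in spotter.silhouettes(n,p)[:2]:
            m=d['region'];print(c,n,round(d['score'],2),np.round(d['uv']),m.sum(),np.round(ray(p,[d['uv']],.02)[0],3))
E
```

```text
pics
{'time_s': 0.0, 'joints': array([ 7.91026116e+01,  2.20908846e+01,  3.79043861e-01, -2.97199212e-02,
       -6.84091088e+01, -1.48165159e+01]), 'joint_velocities': array([ 0.05127893,  0.02507877,  0.06289875, -0.01795119, -0.03047503,
       -0.05723234]), 'effort': array([ 1.14264581e-03, -3.90665531e+01,  1.87403655e+01,  4.21988949e+00,
        1.09871532e-02, -1.86734778e-04]), 'tcp_pos': array([0.27090913, 0.5626141 , 0.24045132]), 'ee_rot': array([[-8.72688653e-04, -4.34049219e-01, -9.00888735e-01],
       [-1.98167287e-03, -9.00886559e-01,  4.34050090e-01],
       [-9.99997656e-01,  2.16405736e-03, -7.39500864e-05]]), 'wrist_force': array([ 0.45448803,  0.062841  , -0.03459459]), 'moment': array([ 0.02794818, -0.00418501, -0.00999842]), 'gripper_width': 1.0018076412885768}
top press 0.66 [374. 205.] 3977 [ 0.495 -0.267  0.02 ]
top panel 0.9 [352. 200.] 850 [ 0.509 -0.207  0.02 ]
top panel 0.37 [359. 203.] 1212 [ 0.5   -0.226  0.02 ]
top bar 0.94 [445. 302.] 1468 [ 0.238 -0.465  0.02 ]
top bar 0.78 [357. 201.] 1235 [ 0.505 -0.222  0.02 ]
top rest 0.55 [193. 212.] 2453 [0.466 0.222 0.02 ]
top glue 0.58 [294. 111.] 422 [ 0.751 -0.044  0.02 ]
top brush 0.59 [277. 187.] 623 [ 0.537 -0.004  0.02 ]
top brush 0.37 [340. 198.] 4138 [ 0.512 -0.174  0.02 ]
top offcut 0.71 [343. 104.] 441 [ 0.774 -0.179  0.02 ]
scene press 0.7 [278. 215.] 3474 [ 0.577 -0.216  0.02 ]
scene panel 0.78 [290. 197.] 558 [ 0.514 -0.192  0.02 ]
scene bar 0.82 [221. 117.] 1120 [ 0.238 -0.456  0.02 ]
scene bar 0.58 [281. 189.] 1038 [ 0.491 -0.22   0.02 ]
scene rest 0.93 [432. 203.] 1912 [0.491 0.219 0.02 ]
scene glue 0.78 [333. 275.] 523 [ 0.737 -0.049  0.02 ]
scene brush 0.63 [360. 216.] 533 [0.555 0.012 0.02 ]
scene clamp 0.6 [429. 302.] 1481 [0.785 0.203 0.02 ]
scene offcut 0.97 [284. 285.] 548 [ 0.776 -0.173  0.02 ]
```

View pics/top0.png

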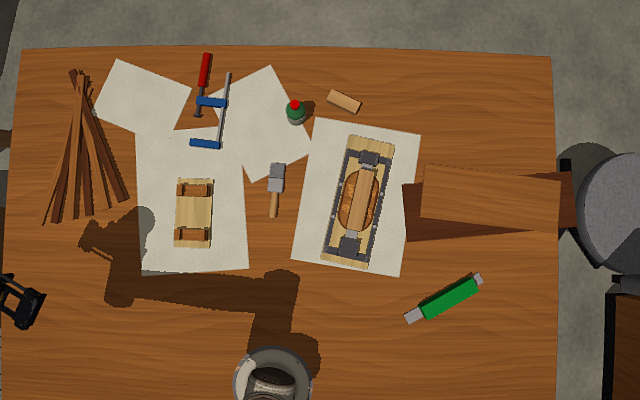

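```bash
python3 - <<'E'
import cv2,numpy as np
a=cv2.imread('pics/top0.png')[130:290,290:460];b=cv2.imread('pics/top0.png')[130:290,110:280]
f=lambda x:cv2.resize(x,None,fx=2.3,fy=2.3,interpolation=cv2.INTER_CUBIC)
cv2.imwrite('pics/crop0.png',np.hstack([f(a),f(b)]))
E
```

```text
(no output)
```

View pics/crop0.png

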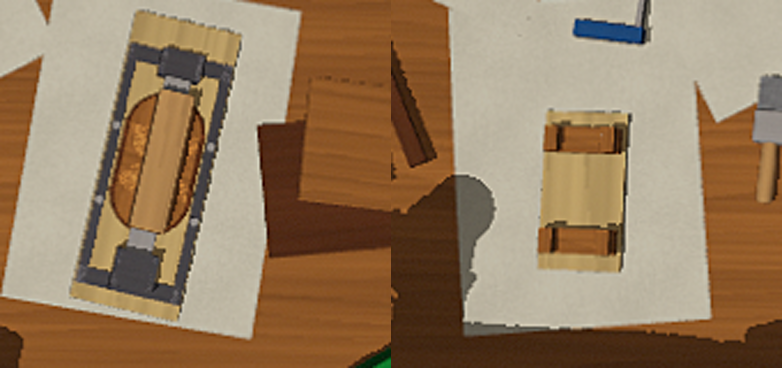

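The top picture shows the bar on the press at about (357,201). Its look-alike is the green bar at (445,302), and the raised brown board at (490,195) and the offcut at (343,101) are also bar-like. I choose (357,201): it is pine and sits on the panel between dark brackets, which the crop confirms. The rest is at (194,212).

```bash
python3 - <<'E'
from h import *
p=cap('top')
c=np.array([[137,10],[242,36],[180,319],[70,293]])/2.3+[290,130]
P=ray(p,c,.018);print('press',P.round(3),P.mean(0).round(3),[np.linalg.norm(P[i]-P[i-1]).round(3) for i in range(4)])
d=(P[0]+P[1]-P[2]-P[3]);print(np.degrees(np.arctan2(d[1],d[0])))
c=np.array([[545-391,110],[629-391,113],[622-391,271],[538-391,267]])/2.3+[110,130]
P=ray(p,c,.008);print('rest',P.round(3),P.mean(0).round(3),[np.linalg.norm(P[i]-P[i-1]).round(3) for i in range(4)])
d=(P[0]+P[1]-P[2]-P[3]);print(np.degrees(np.arctan2(d[1],d[0])))
q=cap('scene')
print(proj(q,P))
E
```

```text
press [[ 0.688 -0.199  0.018]
 [ 0.66  -0.325  0.018]
 [ 0.323 -0.254  0.018]
 [ 0.351 -0.125  0.018]] [ 0.506 -0.226  0.018] [np.float64(0.345), np.float64(0.129), np.float64(0.344), np.float64(0.132)]
-12.078421066317603
rest [[0.559 0.276 0.008]
 [0.558 0.173 0.008]
 [0.369 0.174 0.008]
 [0.371 0.276 0.008]] [0.464 0.225 0.008] [np.float64(0.188), np.float64(0.103), np.float64(0.188), np.float64(0.102)]
-0.24053969453816149
[[451.69457161 227.92603341]
 [415.82506361 224.13277231]
 [415.23430858 169.38792929]
 [448.20529981 172.95874749]]
```

View pics/scene0.png

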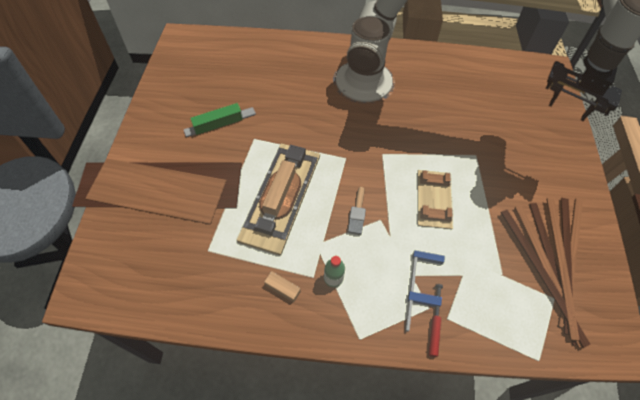

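The scene picture agrees: press at about (280,200), rest at (433,200), and the green decoy at (218,120).

Call:
play_rows:
  commands:
    - {"fingers":-1,"tx":0,"ty":0.05,"tz":-0.04,"ax":0,"ay":0,"az":0}
    - {"fingers":-1,"tx":0,"ty":0.09,"tz":-0.08,"ax":0,"ay":0,"az":0}
    - {"fingers":-1,"tx":0,"ty":0.13,"tz":-0.12,"ax":0,"ay":0,"az":0}
    - {"fingers":-1,"tx":0,"ty":0.17,"tz":-0.155,"ax":0,"ay":0,"az":0}
    - {"fingers":-1,"tx":0,"ty":0.203,"tz":-0.185,"ax":0,"ay":0,"az":0}

```text
time_s: 1.42
tcp_pos: [0.3302, 0.3636, 0.2416]
ee_rot: [[0.0, -0.434, -0.901], [-0.0, -0.901, 0.434], [-1.0, -0.0, -0.0]]
wrist_force: [1.0, -0.5, -0.2]
gripper_width: 1.002
```

Call:
play_rows:
  commands:
    - {"fingers":-1,"tx":0,"ty":0.203,"tz":-0.185,"ax":0,"ay":0,"az":0}
    - {"fingers":-1,"tx":0,"ty":0.203,"tz":-0.185,"ax":0,"ay":0,"az":0}
    - {"fingers":-1,"tx":0,"ty":0.203,"tz":-0.185,"ax":0,"ay":0,"az":0}
    - {"fingers":-1,"tx":0,"ty":0.203,"tz":-0.185,"ax":0,"ay":0,"az":0}
    - {"fingers":-1,"tx":0,"ty":0.203,"tz":-0.185,"ax":0,"ay":0,"az":0}

```text
time_s: 1.83
tcp_pos: [0.3891, 0.1663, 0.242]
ee_rot: [[0.001, -0.433, -0.901], [0.001, -0.901, 0.433], [-1.0, -0.001, -0.0]]
wrist_force: [1.5, 0.3, -0.2]
gripper_width: 1.005
```

```bash
python3 - <<'E'
from h import *
p=cap('wrist');save(p,'w1.png');print(np.array(p['mount']).round(3))
for d in spotter.find_in('rest',p): print(d['score'],d['uv'],ray(p,[d['uv']],.02))
b=[[sx*.095,sy*.05,.008] for sx in(-1,1) for sy in(-1,1)]
print(proj(p,np.array(b)+[.464,.225,0]))
E
```

```text
[[-0.    -0.306  0.952 -0.143]
 [ 1.     0.     0.     0.   ]
 [-0.     0.952  0.306 -0.084]
 [ 0.     0.     0.     1.   ]]
0.6 [249.2, 141.8] [[0.47076642 0.22664955 0.02      ]]
0.24 [573.9, 59.7] [[ 0.3909158  -0.17315174  0.02      ]]
[[321.61248347 192.58804432]
 [257.54245795 222.27318864]
 [252.85982302  54.77595814]
 [183.3323739   93.87925694]]
```

Call:
play_rows:
  commands:
    - {"fingers":-1,"tx":0,"ty":0.203,"tz":-0.185,"ax":0,"ay":0,"az":0}
    - {"fingers":-1,"tx":0,"ty":0.203,"tz":-0.185,"ax":0,"ay":0,"az":0}
    - {"fingers":-1,"tx":0,"ty":0.203,"tz":-0.185,"ax":0,"ay":0,"az":0}
    - {"fingers":-1,"tx":0,"ty":0.203,"tz":-0.185,"ax":0,"ay":0,"az":0}
    - {"fingers":-1,"tx":0,"ty":0.203,"tz":-0.185,"ax":0,"ay":0,"az":0}

```text
time_s: 2.35
tcp_pos: [0.4485, -0.0305, 0.242]
ee_rot: [[0.001, -0.433, -0.901], [0.0, -0.901, 0.433], [-1.0, -0.001, -0.001]]
wrist_force: [1.9, 0.7, -0.7]
gripper_width: 1.0
```

Call:
play_rows:
  commands:
    - {"fingers":-1,"tx":0,"ty":0.203,"tz":-0.185,"ax":-0.0756,"ay":0,"az":0}
    - {"fingers":-1,"tx":0,"ty":0.203,"tz":-0.185,"ax":-0.0756,"ay":0,"az":0}
    - {"fingers":-1,"tx":0,"ty":0.203,"tz":-0.185,"ax":-0.0756,"ay":0,"az":0}
    - {"fingers":-1,"tx":0,"ty":0.203,"tz":-0.185,"ax":-0.0756,"ay":0,"az":0}
    - {"fingers":-1,"tx":0,"ty":0.203,"tz":-0.185,"ax":-0.0756,"ay":0,"az":0}

```text
time_s: 2.77
tcp_pos: [0.5043, -0.2166, 0.2418]
ee_rot: [[0.001, -0.209, -0.978], [-0.0, -0.978, 0.209], [-1.0, -0.0, -0.001]]
wrist_force: [1.3, 0.9, 0.3]
gripper_width: 1.002
```

```bash
python3 - <<'E'
from h import *
s=r.sense();print(s['tcp_pos'],s['ee_rot'],s['joints'],s['time_s'],s['wrist_force'])
p=cap('wrist');save(p,'w2.png');np.save('w2.npy',p,allow_pickle=True)
for n in('bar','press','panel'):
  for d in spotter.silhouettes(n,p)[:2]: print(n,d['score'],d['uv'],ray(p,[d['uv']],.06),d['region'].sum())
a=cv2.imread('pics/w1.png');b=cv2.imread('pics/w2.png')
cv2.imwrite('pics/w12.png',np.vstack([a,b])[:, :])
E
```

```text
[ 0.50428389 -0.21656901  0.24175999] [[ 7.29432565e-04 -2.08885912e-01 -9.77939744e-01]
 [-1.34308767e-04 -9.77940016e-01  2.08885870e-01]
 [-9.99999725e-01 -2.10222749e-05 -7.41396504e-04]] [-6.31184837e+00  1.46042302e+01 -1.03619946e+01  3.36986104e-03
 -6.49913891e+01  8.42533526e+01] 2.7667 [1.30915075 0.86228615 0.29037563]
bar 0.59 [326.8, 175.2] [[ 0.51607179 -0.22584287  0.06      ]] 5680
press 0.69 [324.6, 96.7] [[ 0.60003765 -0.24087976  0.06      ]] 15952
panel 0.63 [308.8, 176.1] [[ 0.51935685 -0.20540738  0.06      ]] 3985
panel 0.46 [323.8, 95.9] [[ 0.60100718 -0.24021401  0.06      ]] 15669
```

View pics/w1.png

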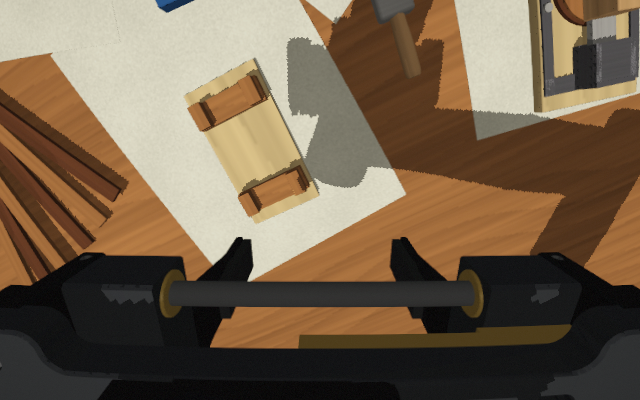

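View pics/w2.png

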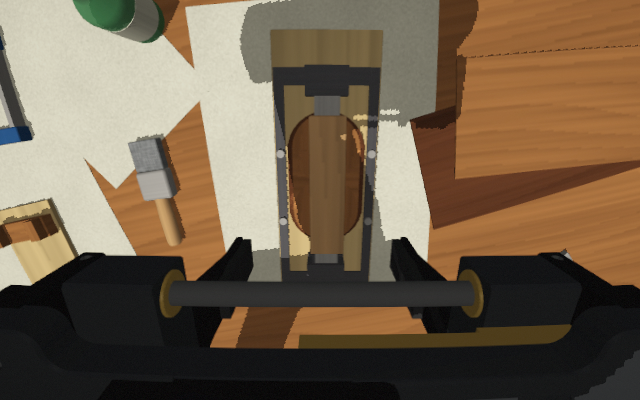

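w1 shows the rest's plate corners at (184,97), (254,58), (319,193) and (253,223), within 1–4 px of the prediction. w2 shows the bar lying along the press, with its wood from about row 114 to row 253 and columns 310–347.

```bash
python3 - <<'E'
from h import *
p=np.load('w2.npy',allow_pickle=True).item()
a=np.array(p['image']).astype(int)
g=cv2.GaussianBlur(p['image'],(3,3),0).astype(int)
for row in (130,160,190,220,240):
    print(row,[tuple(a[row,c]) for c in range(304,352,3)])
b=np.array([[271,30],[382,30]]);P=ray(p,b,.018);print(P.round(4))
for z,uv in((.074,[[311,114],[347,114],[310,253],[343,253]]),):
    P=ray(p,uv,z);print(P.round(4),P.mean(0).round(4));d=P[0]+P[1]-P[2]-P[3];print(np.linalg.norm(d)/2,np.degrees(np.arctan2(d[1],d[0])),np.linalg.norm(P[0]-P[1]),np.linalg.norm(P[2]-P[3]))
c,s=np.cos(np.radians(-12.1)),np.sin(np.radians(-12.1));R=np.array([[c,-s,0],[s,c,0],[0,0,1]])
X=np.array([[.175,.065,.018],[.175,-.065,.018],[.08,.02,.074],[.08,-.02,.074],[-.08,.02,.074],[-.08,-.02,.074]])
print(proj(p,X@R.T+[.506,-.226,0]).round(1))
E
```

```text
130 [(np.int64(91), np.int64(59), np.int64(33)), (np.int64(92), np.int64(59), np.int64(31)), (np.int64(113), np.int64(86), np.int64(55)), (np.int64(113), np.int64(86), np.int64(55)), (np.int64(115), np.int64(87), np.int64(57)), (np.int64(109), np.int64(82), np.int64(53)), (np.int64(108), np.int64(81), np.int64(52)), (np.int64(108), np.int64(82), np.int64(53)), (np.int64(110), np.int64(83), np.int64(53)), (np.int64(113), np.int64(85), np.int64(55)), (np.int64(111), np.int64(84), np.int64(54)), (np.int64(100), np.int64(74), np.int64(47)), (np.int64(101), np.int64(76), np.int64(47)), (np.int64(105), np.int64(80), np.int64(50)), (np.int64(94), np.int64(66), np.int64(40)), (np.int64(86), np.int64(55), np.int64(29))]
160 [(np.int64(89), np.int64(56), np.int64(31)), (np.int64(91), np.int64(57), np.int64(31)), (np.int64(110), np.int64(82), np.int64(53)), (np.int64(112), np.int64(84), np.int64(54)), (np.int64(112), np.int64(84), np.int64(54)), (np.int64(114), np.int64(86), np.int64(54)), (np.int64(107), np.int64(81), np.int64(52)), (np.int64(104), np.int64(79), np.int64(51)), (np.int64(110), 
[... 2171 characters left out ...]
nt64(83), np.int64(54)), (np.int64(107), np.int64(81), np.int64(51)), (np.int64(105), np.int64(80), np.int64(51)), (np.int64(103), np.int64(77), np.int64(47)), (np.int64(94), np.int64(71), np.int64(46)), (np.int64(97), np.int64(77), np.int64(49)), (np.int64(118), np.int64(100), np.int64(67)), (np.int64(121), np.int64(102), np.int64(68))]
[[ 0.686  -0.197   0.018 ]
 [ 0.6597 -0.3208  0.018 ]]
[[ 0.5857 -0.2233  0.074 ]
 [ 0.578  -0.2598  0.074 ]
 [ 0.4302 -0.1872  0.074 ]
 [ 0.422  -0.226   0.074 ]] [ 0.504  -0.2241  0.074 ]
0.15963329234341617 -12.652386348083823 0.03724405460362198 0.03961105810132442
[[271.8  25.1]
 [386.1  25.4]
 [310.3 111.4]
 [349.1 111.5]
 [311.7 251.3]
 [345.1 251.4]]
```

Call:
play_rows:
  commands:
    - {"fingers":-0.29,"tx":0.1,"ty":0,"tz":0,"ax":0,"ay":0,"az":0}
    - {"fingers":-0.29,"tx":0.15,"ty":0,"tz":0,"ax":0,"ay":0,"az":0}
    - {"fingers":-0.29,"tx":0.15,"ty":0,"tz":0,"ax":0,"ay":0,"az":0}
    - {"fingers":-0.29,"tx":0.15,"ty":0,"tz":0,"ax":0,"ay":0,"az":0}
    - {"fingers":-0.29,"tx":0.15,"ty":0,"tz":0,"ax":0,"ay":0,"az":0}

```text
time_s: 3.38
tcp_pos: [0.5033, -0.2137, 0.1288]
ee_rot: [[-0.003, -0.207, -0.978], [-0.0, -0.978, 0.207], [-1.0, 0.001, 0.003]]
wrist_force: [0.8, -0.3, 1.2]
gripper_width: 0.712
```

```bash
cat >> h.py <<'E'
def go(target,yaw=None):
    s=r.sense();R=np.array(s['ee_rot']);d=R.T@(np.array(target)-s['tcp_pos'])
    print(s['time_s'],'pos',s['tcp_pos'].round(4),'F',s['wrist_force'].round(1),'shift/750',(d/.75).round(4), 'tooly yaw',np.degrees(np.arctan2(-R[1,1],-R[0,1]))-90, 'x-axis',R[:,0].round(4),s['gripper_width'])
E
python3 - <<'E'
from h import *
go([.504,-.2245,.054])
p=cap('wrist');save(p,'w3.png')
c,s=np.cos(np.radians(-12.1)),np.sin(np.radians(-12.1));R=np.array([[c,-s,0],[s,c,0],[0,0,1]])
X=np.array([[.08,.02,.074],[.08,-.02,.074],[-.08,.02,.074],[-.08,-.02,.074]])
print(proj(p,X@R.T+[.504,-.2245,0]).round(1))
E
```

```text
3.3833 pos [ 0.5033 -0.2137  0.1288] F [ 0.8 -0.3  1.2] shift/750 [ 0.0997  0.0138 -0.0042] tooly yaw -11.950094535741286 x-axis [-2.6e-03 -2.0e-04 -1.0e+00] 0.7117507173535463
[[306.6 112.1]
 [367.5 112.3]
 [309.1 314.5]
 [357.3 314.5]]
```

View pics/w3.png

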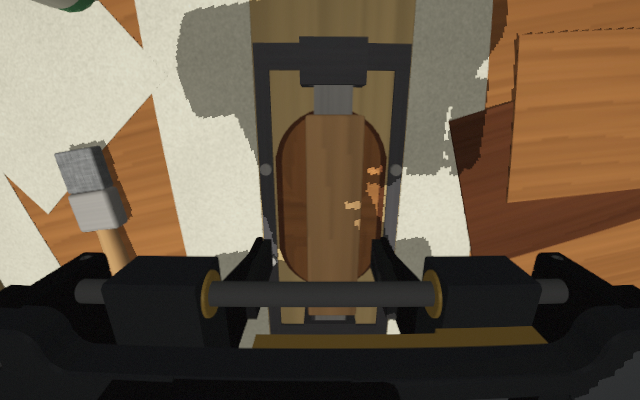

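w3 shows the bar's front edge at columns 307–366, row 114, within 2 px of the prediction. The fingers are about 10 mm off sideways, so I correct that first and then go down.

Call:
play_rows:
  commands:
    - {"fingers":-0.29,"tx":0,"ty":0.0138,"tz":-0.0042,"ax":0.001,"ay":0,"az":0}
    - {"fingers":-0.29,"tx":0.03,"ty":0.0138,"tz":-0.0042,"ax":0.001,"ay":0,"az":0}
    - {"fingers":-0.29,"tx":0.06,"ty":0.0138,"tz":-0.0042,"ax":0.001,"ay":0,"az":0}
    - {"fingers":-0.29,"tx":0.085,"ty":0.0138,"tz":-0.0042,"ax":0.001,"ay":0,"az":0}
    - {"fingers":-0.29,"tx":0.098,"ty":0.0138,"tz":-0.0042,"ax":0.001,"ay":0,"az":0}

```text
time_s: 3.85
tcp_pos: [0.5051, -0.2263, 0.0559]
ee_rot: [[0.002, -0.213, -0.977], [-0.0, -0.977, 0.213], [-1.0, -0.0, -0.002]]
wrist_force: [0.2, 0.5, -0.6]
gripper_width: 0.644
```

Call:
play_rows:
  commands:
    - {"fingers":-0.29,"tx":0,"ty":0,"tz":0,"ax":0,"ay":0,"az":0}
    - {"fingers":-0.29,"tx":0,"ty":0,"tz":0,"ax":0,"ay":0,"az":0}

```text
time_s: 4.02
tcp_pos: [0.5057, -0.2263, 0.0569]
ee_rot: [[0.002, -0.212, -0.977], [-0.001, -0.977, 0.212], [-1.0, 0.0, -0.002]]
wrist_force: [-0.2, -0.3, 0.5]
gripper_width: 0.645
```

```bash
python3 - <<'E'
from h import *
go([.504,-.2245,.054])
E
```

```text
4.0167 pos [ 0.5057 -0.2263  0.0569] F [-0.2 -0.3  0.5] shift/750 [ 0.0039 -0.0018  0.0027] tooly yaw -12.267031982144161 x-axis [ 2.3e-03 -8.0e-04 -1.0e+00] 0.6451959703796294
```

Call:
play_rows:
  commands:
    - {"fingers":-0.29,"tx":0.002,"ty":-0.0017,"tz":0.002,"ax":0,"ay":0,"az":0}
    - {"fingers":-0.1,"tx":0.002,"ty":-0.0017,"tz":0.002,"ax":0,"ay":0,"az":0}
    - {"fingers":0.1,"tx":0.002,"ty":-0.0017,"tz":0.002,"ax":0,"ay":0,"az":0}
    - {"fingers":0.2,"tx":0.002,"ty":-0.0017,"tz":0.002,"ax":0,"ay":0,"az":0}
    - {"fingers":1,"tx":0.002,"ty":-0.0017,"tz":0.002,"ax":0,"ay":0,"az":0}

```text
time_s: 4.43
tcp_pos: [0.5039, -0.224, 0.0548]
ee_rot: [[0.002, -0.212, -0.977], [-0.0, -0.977, 0.212], [-1.0, -0.0, -0.002]]
wrist_force: [-0.7, 1.7, 3.1]
gripper_width: 0.46
```

Call:
play_rows:
  commands:
    - {"fingers":1,"tx":0,"ty":0,"tz":0,"ax":0,"ay":0,"az":0}
    - {"fingers":1,"tx":0,"ty":0,"tz":0,"ax":0,"ay":0,"az":0}
    - {"fingers":1,"tx":0,"ty":0,"tz":0,"ax":0,"ay":0,"az":0}

```text
time_s: 4.68
tcp_pos: [0.5038, -0.2241, 0.0548]
ee_rot: [[0.001, -0.212, -0.977], [-0.0, -0.977, 0.212], [-1.0, -0.0, -0.001]]
wrist_force: [-0.7, 2.6, 5.2]
gripper_width: 0.46
```

```bash
python3 - <<'E'
from h import *
go([.504,-.2245,.054]); print(r.sense()['moment'])
E
```

```text
4.6833 pos [ 0.5038 -0.2241  0.0548] F [-0.7  2.6  5.2] shift/750 [ 0.0011  0.0005 -0.0003] tooly yaw -12.267331995890771 x-axis [ 1.3e-03 -1.0e-04 -1.0e+00] 0.4603539540767922
[0.97357267 0.08033505 0.01479416]
```

Call:
play_rows:
  commands:
    - {"fingers":1,"tx":-0.001,"ty":0,"tz":0,"ax":0,"ay":0,"az":0}
    - {"fingers":1,"tx":-0.002,"ty":0,"tz":0,"ax":0,"ay":0,"az":0}
    - {"fingers":1,"tx":-0.002,"ty":0,"tz":0,"ax":0,"ay":0,"az":0}
    - {"fingers":1,"tx":-0.002,"ty":0,"tz":0,"ax":0,"ay":0,"az":0}

```text
time_s: 5.02
tcp_pos: [0.5027, -0.2242, 0.055]
ee_rot: [[-0.001, -0.213, -0.977], [0.0, -0.977, 0.213], [-1.0, 0.0, 0.002]]
wrist_force: [0.7, -0.3, -2.1]
gripper_width: 0.456
```

```bash
python3 - <<'E'
from h import *
go([.504,-.2245,.054]); print(r.sense()['moment'])
E
```

```text
5.0167 pos [ 0.5027 -0.2242  0.055 ] F [ 0.7 -0.3 -2.1] shift/750 [ 0.0013  0.     -0.0018] tooly yaw -12.299160096505503 x-axis [-1.5e-03  3.0e-04 -1.0e+00] 0.4563600206956065
[ 0.09456433 -0.06304657 -0.01891541]
```

Call:
play_rows:
  commands:
    - {"fingers":1,"tx":-0.0008,"ty":0,"tz":0,"ax":0,"ay":0,"az":0}
    - {"fingers":1,"tx":-0.0008,"ty":0,"tz":0.001,"ax":0,"ay":0,"az":0}
    - {"fingers":1,"tx":-0.0008,"ty":0,"tz":0.002,"ax":0,"ay":0,"az":0}
    - {"fingers":1,"tx":-0.0008,"ty":0,"tz":0.003,"ax":0,"ay":0,"az":0}
    - {"fingers":1,"tx":-0.0008,"ty":0,"tz":0.003,"ax":0,"ay":0,"az":0}

```text
time_s: 5.43
tcp_pos: [0.5006, -0.2237, 0.0559]
ee_rot: [[-0.001, -0.213, -0.977], [0.0, -0.977, 0.213], [-1.0, -0.0, 0.001]]
wrist_force: [-0.3, -0.4, -3.3]
gripper_width: 0.459
```

Call:
play_rows:
  commands:
    - {"fingers":1,"tx":0,"ty":0,"tz":0.0007,"ax":0,"ay":0,"az":0}
    - {"fingers":1,"tx":0,"ty":0,"tz":0.0014,"ax":0,"ay":0,"az":0}
    - {"fingers":1,"tx":0,"ty":0,"tz":0.002,"ax":0,"ay":0,"az":0}
    - {"fingers":1,"tx":0,"ty":0,"tz":0.002,"ax":0,"ay":0,"az":0}

```text
time_s: 5.77
tcp_pos: [0.4995, -0.2234, 0.0562]
ee_rot: [[-0.0, -0.213, -0.977], [0.0, -0.977, 0.213], [-1.0, -0.0, 0.0]]
wrist_force: [-0.8, 0.0, -3.4]
gripper_width: 0.459
```

Call:
play_rows:
  commands:
    - {"fingers":1,"tx":0,"ty":0,"tz":0.001,"ax":0,"ay":0,"az":0}
    - {"fingers":1,"tx":0,"ty":0,"tz":0.002,"ax":0,"ay":0,"az":0}
    - {"fingers":1,"tx":0,"ty":0,"tz":0.002,"ax":0,"ay":0,"az":0}

```text
time_s: 6.02
tcp_pos: [0.498, -0.223, 0.0561]
ee_rot: [[-0.0, -0.213, -0.977], [0.0, -0.977, 0.213], [-1.0, -0.0, 0.0]]
wrist_force: [0.0, 0.1, -3.3]
gripper_width: 0.458
```

Call:
play_rows:
  commands:
    - {"fingers":1,"tx":0,"ty":0,"tz":0.001,"ax":0,"ay":0,"az":0}
    - {"fingers":1,"tx":0,"ty":0,"tz":0.0015,"ax":0,"ay":0,"az":0}
    - {"fingers":1,"tx":0,"ty":0,"tz":0.0015,"ax":0,"ay":0,"az":0}

```text
time_s: 6.27
tcp_pos: [0.4969, -0.2228, 0.0561]
ee_rot: [[-0.0, -0.213, -0.977], [0.0, -0.977, 0.213], [-1.0, -0.0, 0.0]]
wrist_force: [0.2, 0.3, -2.9]
gripper_width: 0.456
```

Still no contact after about 7 mm.

Call:
play_rows:
  commands:
    - {"fingers":1,"tx":0,"ty":0,"tz":0.001,"ax":0,"ay":0,"az":0}
    - {"fingers":1,"tx":0,"ty":0,"tz":0.002,"ax":0,"ay":0,"az":0}
    - {"fingers":1,"tx":0,"ty":0,"tz":0.002,"ax":0,"ay":0,"az":0}

```text
time_s: 6.52
tcp_pos: [0.4955, -0.2225, 0.0562]
ee_rot: [[0.0, -0.213, -0.977], [-0.0, -0.977, 0.213], [-1.0, 0.0, -0.0]]
wrist_force: [-0.3, 0.1, -3.0]
gripper_width: 0.453
```

Call:
play_rows:
  commands:
    - {"fingers":1,"tx":0,"ty":0,"tz":0.001,"ax":0,"ay":0,"az":0}
    - {"fingers":1,"tx":0,"ty":0,"tz":0.0015,"ax":0,"ay":0,"az":0}
    - {"fingers":1,"tx":0,"ty":0,"tz":0.0015,"ax":0,"ay":0,"az":0}

```text
time_s: 6.77
tcp_pos: [0.4954, -0.2224, 0.0565]
ee_rot: [[0.002, -0.212, -0.977], [-0.0, -0.977, 0.212], [-1.0, 0.0, -0.002]]
wrist_force: [1.7, -0.4, -3.3]
gripper_width: 0.454
```

The buffer is felt at TCP x≈0.4955, about 8.5 mm of travel. I'll push on gently.

Call:
play_rows:
  commands:
    - {"fingers":1,"tx":0,"ty":0,"tz":0.001,"ax":0,"ay":0,"az":0}
    - {"fingers":1,"tx":0,"ty":0,"tz":0.0015,"ax":0,"ay":0,"az":0}
    - {"fingers":1,"tx":0,"ty":0,"tz":0.0015,"ax":0,"ay":0,"az":0}
    - {"fingers":1,"tx":0,"ty":0,"tz":0.0015,"ax":0,"ay":0,"az":0}

```text
time_s: 7.1
tcp_pos: [0.4946, -0.2222, 0.0566]
ee_rot: [[0.003, -0.212, -0.977], [-0.001, -0.977, 0.212], [-1.0, 0.0, -0.003]]
wrist_force: [3.6, -0.9, -2.9]
gripper_width: 0.459
```

Call:
play_rows:
  commands:
    - {"fingers":1,"tx":0,"ty":0,"tz":0.001,"ax":0,"ay":0,"az":0}
    - {"fingers":1,"tx":0,"ty":0,"tz":0.002,"ax":0,"ay":0,"az":0}
    - {"fingers":1,"tx":0,"ty":0,"tz":0.002,"ax":0,"ay":0,"az":0}
    - {"fingers":1,"tx":0,"ty":0,"tz":0.002,"ax":0,"ay":0,"az":0}

```text
time_s: 7.43
tcp_pos: [0.4938, -0.222, 0.0569]
ee_rot: [[0.004, -0.212, -0.977], [-0.001, -0.977, 0.212], [-1.0, 0.0, -0.004]]
wrist_force: [5.9, -1.2, -3.2]
gripper_width: 0.455
```

Call:
play_rows:
  commands:
    - {"fingers":1,"tx":0,"ty":0,"tz":0.001,"ax":0,"ay":0,"az":0}
    - {"fingers":1,"tx":0,"ty":0,"tz":0.002,"ax":0,"ay":0,"az":0}
    - {"fingers":1,"tx":0,"ty":0,"tz":0.0025,"ax":0,"ay":0,"az":0}
    - {"fingers":1,"tx":0,"ty":0,"tz":0.0025,"ax":0,"ay":0,"az":0}

```text
time_s: 7.77
tcp_pos: [0.4932, -0.2218, 0.0573]
ee_rot: [[0.007, -0.212, -0.977], [-0.002, -0.977, 0.212], [-1.0, 0.0, -0.007]]
wrist_force: [7.1, -1.4, -3.8]
gripper_width: 0.456
```

```bash
python3 - <<'E'
from h import *
go([.504,-.2245,.054]); print(r.sense()['moment'])
E
```

```text
7.7667 pos [ 0.4932 -0.2218  0.0573] F [ 7.1 -1.4 -3.8] shift/750 [ 0.0045  0.0004 -0.0148] tooly yaw -12.22272522706622 x-axis [ 0.0071 -0.0016 -1.    ] 0.4558180699313315
[-0.63712139 -2.12794679  0.02138914]
```

Call:
play_rows:
  commands:
    - {"fingers":1,"tx":0,"ty":0,"tz":0.0015,"ax":0,"ay":0,"az":0}
    - {"fingers":1,"tx":0,"ty":0,"tz":0.0026,"ax":0,"ay":0,"az":0}
    - {"fingers":1,"tx":0,"ty":0,"tz":0.0026,"ax":0,"ay":0,"az":0}
    - {"fingers":1,"tx":0,"ty":0,"tz":0.0026,"ax":0,"ay":0,"az":0}

```text
time_s: 8.1
tcp_pos: [0.4926, -0.2216, 0.0577]
ee_rot: [[0.01, -0.211, -0.977], [-0.002, -0.977, 0.211], [-1.0, 0.0, -0.01]]
wrist_force: [8.3, -1.9, -3.5]
gripper_width: 0.458
```

Call:
play_rows:
  commands:
    - {"fingers":1,"tx":-0.0022,"ty":0,"tz":0.0005,"ax":0,"ay":0.0042,"az":0}
    - {"fingers":1,"tx":-0.0045,"ty":0,"tz":0.001,"ax":0,"ay":0.0085,"az":0}
    - {"fingers":1,"tx":-0.0067,"ty":0,"tz":0.0014,"ax":0,"ay":0.0127,"az":0}
    - {"fingers":1,"tx":-0.0067,"ty":0,"tz":0.0014,"ax":0,"ay":0.0127,"az":0}

```text
time_s: 8.43
tcp_pos: [0.4914, -0.2213, 0.0631]
ee_rot: [[0.05, -0.211, -0.976], [-0.011, -0.977, 0.211], [-0.999, -0.0, -0.051]]
wrist_force: [9.3, -2.0, -4.1]
gripper_width: 0.459
```

```bash
python3 - <<'E'
from h import *
go([.504,-.2245,.054]); print(r.sense()['moment'])
E
```

```text
8.4333 pos [ 0.4914 -0.2213  0.0631] F [ 9.3 -2.  -4.1] shift/750 [ 0.013   0.0006 -0.0167] tooly yaw -12.192918071800662 x-axis [ 0.0499 -0.0108 -0.9987] 0.4588208022237485
[-0.81486325 -2.58071645  0.02352333]
```

Call:
play_rows:
  commands:
    - {"fingers":1,"tx":-0.0033,"ty":0,"tz":0.0005,"ax":0,"ay":0.0064,"az":0}
    - {"fingers":1,"tx":-0.0067,"ty":0,"tz":0.001,"ax":0,"ay":0.0128,"az":0}
    - {"fingers":1,"tx":-0.01,"ty":0,"tz":0.0016,"ax":0,"ay":0.0192,"az":0}
    - {"fingers":1,"tx":-0.0133,"ty":0,"tz":0.0021,"ax":0,"ay":0.0255,"az":0}
    - {"fingers":1,"tx":-0.0133,"ty":0,"tz":0.0021,"ax":0,"ay":0.0255,"az":0}

```text
time_s: 8.85
tcp_pos: [0.4889, -0.2208, 0.0732]
ee_rot: [[0.127, -0.211, -0.969], [-0.027, -0.977, 0.209], [-0.991, -0.0, -0.13]]
wrist_force: [9.2, -1.6, -5.4]
gripper_width: 0.455
```

```bash
python3 - <<'E'
from h import *
go([.504,-.2245,.054]); print(r.sense()['moment'])
p=cap('wrist');save(p,'w4.png')
E
```

```text
8.85 pos [ 0.4889 -0.2208  0.0732] F [ 9.2 -1.6 -5.4] shift/750 [ 0.0281  0.0006 -0.0172] tooly yaw -12.193908338244299 x-axis [ 0.1275 -0.0274 -0.9915] 0.45500723633323625
[-0.76160331 -2.43525097 -0.01749322]
```

View pics/w4.png

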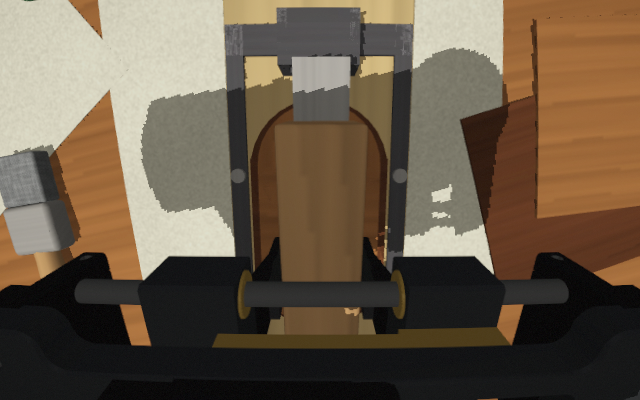

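w4 shows the front tongue fully clear above the nib, its end at about (320,57), and the bar tipped about 0.13 rad with 9 N on the buffer. Now I draw it out.

Call:
play_rows:
  commands:
    - {"fingers":1,"tx":0.0007,"ty":0,"tz":-0.005,"ax":0,"ay":0,"az":0}
    - {"fingers":1,"tx":0.0014,"ty":0,"tz":-0.01,"ax":0,"ay":0,"az":0}
    - {"fingers":1,"tx":0.002,"ty":0,"tz":-0.015,"ax":0,"ay":0,"az":0}
    - {"fingers":1,"tx":0.0027,"ty":0,"tz":-0.02,"ax":0,"ay":0,"az":0}
    - {"fingers":1,"tx":0.0027,"ty":0,"tz":-0.02,"ax":0,"ay":0,"az":0}

```text
time_s: 9.32
tcp_pos: [0.4993, -0.2235, 0.0701]
ee_rot: [[0.114, -0.213, -0.97], [-0.025, -0.977, 0.212], [-0.993, 0.0, -0.117]]
wrist_force: [-0.1, 0.3, -3.2]
gripper_width: 0.455
```

Call:
play_rows:
  commands:
    - {"fingers":1,"tx":-0.0012,"ty":0,"tz":-0.006,"ax":0,"ay":0,"az":0}
    - {"fingers":1,"tx":-0.0005,"ty":0,"tz":-0.013,"ax":0,"ay":0,"az":0}
    - {"fingers":1,"tx":0.0003,"ty":0,"tz":-0.021,"ax":0,"ay":0,"az":0}
    - {"fingers":1,"tx":0.001,"ty":0,"tz":-0.03,"ax":0,"ay":0,"az":0}
    - {"fingers":1,"tx":0.0017,"ty":0,"tz":-0.039,"ax":0,"ay":0,"az":0}

```text
time_s: 9.73
tcp_pos: [0.5293, -0.2299, 0.0731]
ee_rot: [[0.117, -0.213, -0.97], [-0.026, -0.977, 0.211], [-0.993, 0.0, -0.12]]
wrist_force: [-0.6, -0.0, -2.7]
gripper_width: 0.458
```

Call:
play_rows:
  commands:
    - {"fingers":1,"tx":0.0008,"ty":0,"tz":-0.008,"ax":0,"ay":0,"az":0}
    - {"fingers":1,"tx":0.0008,"ty":0,"tz":-0.008,"ax":0,"ay":0,"az":0}

```text
time_s: 9.9
tcp_pos: [0.5363, -0.2313, 0.0734]
ee_rot: [[0.119, -0.212, -0.97], [-0.026, -0.977, 0.211], [-0.993, 0.0, -0.121]]
wrist_force: [0.0, 0.1, -2.8]
gripper_width: 0.459
```

```bash
python3 - <<'E'
from h import *
go([.504,-.2245,.054]); print(r.sense()['moment'])
E
```

```text
9.9 pos [ 0.5363 -0.2313  0.0734] F [ 0.   0.1 -2.8] shift/750 [0.0203 0.0003 0.0468] tooly yaw -12.261990789515167 x-axis [ 0.1186 -0.026  -0.9926] 0.4589424016635645
[0.08073464 0.31698451 0.0431264 ]
```

Call:
play_rows:
  commands:
    - {"fingers":1,"tx":-0.03,"ty":0,"tz":-0.0036,"ax":0,"ay":0,"az":0}
    - {"fingers":1,"tx":-0.07,"ty":0,"tz":-0.0085,"ax":0,"ay":0,"az":0}
    - {"fingers":1,"tx":-0.11,"ty":0,"tz":-0.0134,"ax":0,"ay":-0.012,"az":0}
    - {"fingers":1,"tx":-0.145,"ty":0,"tz":-0.0177,"ax":0,"ay":-0.025,"az":0}
    - {"fingers":1,"tx":-0.16,"ty":0,"tz":-0.0195,"ax":0,"ay":-0.038,"az":0}

```text
time_s: 10.32
tcp_pos: [0.5362, -0.2315, 0.199]
ee_rot: [[0.006, -0.212, -0.977], [-0.002, -0.977, 0.212], [-1.0, 0.0, -0.007]]
wrist_force: [1.8, -0.1, -2.8]
gripper_width: 0.455
```

Call:
play_rows:
  commands:
    - {"fingers":1,"tx":0,"ty":0,"tz":0,"ax":0,"ay":0,"az":0}
    - {"fingers":1,"tx":0,"ty":0,"tz":0,"ax":0,"ay":0,"az":0}

```text
time_s: 10.48
tcp_pos: [0.5346, -0.2308, 0.1937]
ee_rot: [[0.002, -0.213, -0.977], [0.001, -0.977, 0.213], [-1.0, -0.001, -0.002]]
wrist_force: [-0.8, 0.9, -4.2]
gripper_width: 0.459
```

```bash
python3 - <<'E'
from h import *
go([.464,.225,.19]); 
p=cap('top')
for f in('top','scene'):
    p=cap(f);print(f,[(d['score'],d['uv']) for d in spotter.find_in('rest',p)[:1]])
w=cv2.imread('pics/w1.png')
E
```

```text
10.4833 pos [ 0.5346 -0.2308  0.1937] F [-0.8  0.9 -4.2] shift/750 [ 0.0052 -0.5736  0.2217] tooly yaw -12.321651224484569 x-axis [ 1.9e-03  6.0e-04 -1.0e+00] 0.4586152928154727
top [(0.63, [194.4, 210.8])]
scene [(0.71, [432.2, 200.9])]
```

Call:
play_rows:
  commands:
    - {"fingers":1,"tx":0,"ty":-0.04,"tz":0.0155,"ax":0,"ay":0,"az":0}
    - {"fingers":1,"tx":0,"ty":-0.085,"tz":0.033,"ax":0,"ay":0,"az":0}
    - {"fingers":1,"tx":0,"ty":-0.13,"tz":0.05,"ax":0,"ay":0,"az":0}
    - {"fingers":1,"tx":0,"ty":-0.17,"tz":0.066,"ax":0,"ay":0,"az":0}
    - {"fingers":1,"tx":0,"ty":-0.21,"tz":0.081,"ax":0,"ay":0,"az":0}

```text
time_s: 11.15
tcp_pos: [0.5076, -0.0629, 0.1934]
ee_rot: [[-0.001, -0.213, -0.977], [-0.0, -0.977, 0.213], [-1.0, 0.0, 0.0]]
wrist_force: [0.7, -0.2, -3.1]
gripper_width: 0.461
```

Call:
play_rows:
  commands:
    - {"fingers":1,"tx":0,"ty":-0.045,"tz":0.0175,"ax":-0.012,"ay":0,"az":0}
    - {"fingers":1,"tx":0,"ty":-0.09,"tz":0.035,"ax":-0.025,"ay":0,"az":0}
    - {"fingers":1,"tx":0,"ty":-0.135,"tz":0.052,"ax":-0.04,"ay":0,"az":0}
    - {"fingers":1,"tx":0,"ty":-0.17,"tz":0.066,"ax":-0.055,"ay":0,"az":0}
    - {"fingers":1,"tx":0,"ty":-0.2,"tz":0.077,"ax":-0.067,"ay":0,"az":0}

```text
time_s: 11.57
tcp_pos: [0.4832, 0.0964, 0.1936]
ee_rot: [[0.0, -0.0, -1.0], [-0.0, -1.0, 0.0], [-1.0, 0.0, -0.0]]
wrist_force: [0.1, 1.1, -2.7]
gripper_width: 0.453
```

```bash
python3 - <<'E'
from h import *
go([.463,.2265,.12])
E
```

```text
11.5667 pos [0.4832 0.0964 0.1936] F [ 0.1  1.1 -2.7] shift/750 [ 0.0981 -0.1734  0.0269] tooly yaw -0.013546152272922996 x-axis [ 0.e+00 -3.e-04 -1.e+00] 0.45312481158328616
```

Call:
play_rows:
  commands:
    - {"fingers":1,"tx":0.01,"ty":-0.04,"tz":0.007,"ax":0,"ay":0,"az":0}
    - {"fingers":1,"tx":0.03,"ty":-0.085,"tz":0.014,"ax":0,"ay":0,"az":0}
    - {"fingers":1,"tx":0.05,"ty":-0.125,"tz":0.02,"ax":0,"ay":0,"az":0}
    - {"fingers":1,"tx":0.06,"ty":-0.15,"tz":0.025,"ax":0,"ay":0,"az":0}
    - {"fingers":1,"tx":0.065,"ty":-0.162,"tz":0.027,"ax":0,"ay":0,"az":0}

```text
time_s: 11.98
tcp_pos: [0.4632, 0.2179, 0.1434]
ee_rot: [[-0.002, -0.001, -1.0], [-0.002, -1.0, 0.001], [-1.0, 0.002, 0.002]]
wrist_force: [-0.3, -0.1, -3.0]
gripper_width: 0.456
```

Call:
play_rows:
  commands:
    - {"fingers":1,"tx":0,"ty":0,"tz":0,"ax":0,"ay":0,"az":0}
    - {"fingers":1,"tx":0,"ty":0,"tz":0,"ax":0,"ay":0,"az":0}
    - {"fingers":1,"tx":0,"ty":0,"tz":0,"ax":0,"ay":0,"az":0}

```text
time_s: 12.23
tcp_pos: [0.4647, 0.2155, 0.1455]
ee_rot: [[0.001, -0.005, -1.0], [-0.0, -1.0, 0.005], [-1.0, 0.0, -0.001]]
wrist_force: [0.6, -0.8, -3.4]
gripper_width: 0.457
```

```bash
python3 - <<'E'
from h import *
go([.463,.2265,.053])
p=cap('wrist');save(p,'w5.png');np.save('w5.npy',p,allow_pickle=True)
for f in(.225,.2265,.228):print(proj(p,[[.463+.095,f+.05,.008],[.463+.095,f-.05,.008],[.538,f+.026,.037],[.538,f-.026,.037]]).round(1).tolist())
E
```

```text
12.2333 pos [0.4647 0.2155 0.1455] F [ 0.6 -0.8 -3.4] shift/750 [ 0.1234 -0.0147  0.0024] tooly yaw -0.26037352187287865 x-axis [ 8.e-04 -2.e-04 -1.e+00] 0.4565343096556979
[[256.5, 101.1], [364.7, 100.4], [278.9, 124.3], [340.4, 124.0]]
[[254.9, 101.1], [363.0, 100.4], [277.1, 124.4], [338.6, 124.0]]
[[253.2, 101.1], [361.4, 100.4], [275.4, 124.4], [336.8, 124.0]]
```

View pics/w5.png

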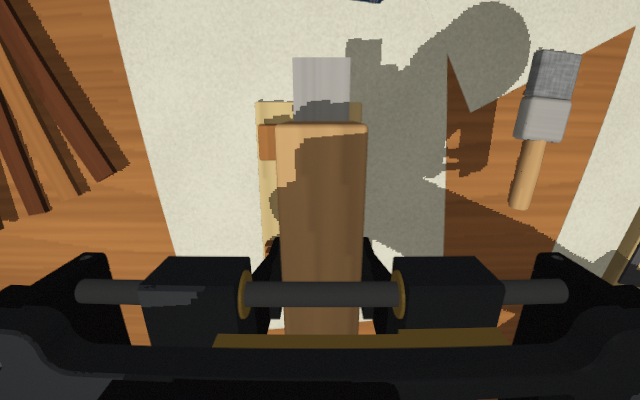

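w5 shows the rest's front edge at columns 257–362, row 101, which puts its centre at about (0.463, 0.226). I align with that and lower.

Call:
play_rows:
  commands:
    - {"fingers":1,"tx":0,"ty":-0.0139,"tz":0.0022,"ax":0,"ay":0,"az":0}
    - {"fingers":1,"tx":0.015,"ty":-0.0139,"tz":0.0022,"ax":0,"ay":0,"az":0}
    - {"fingers":1,"tx":0.035,"ty":-0.0139,"tz":0.0022,"ax":0,"ay":0,"az":0}
    - {"fingers":1,"tx":0.055,"ty":-0.0139,"tz":0.0022,"ax":0,"ay":0,"az":0}
    - {"fingers":1,"tx":0.07,"ty":-0.0139,"tz":0.0022,"ax":0,"ay":0,"az":0}

```text
time_s: 12.7
tcp_pos: [0.463, 0.2263, 0.0923]
ee_rot: [[0.001, -0.005, -1.0], [0.0, -1.0, 0.005], [-1.0, -0.0, -0.001]]
wrist_force: [0.2, -0.1, -3.1]
gripper_width: 0.453
```

Call:
play_rows:
  commands:
    - {"fingers":1,"tx":0,"ty":0,"tz":0,"ax":0,"ay":0,"az":0}
    - {"fingers":1,"tx":0,"ty":0,"tz":0,"ax":0,"ay":0,"az":0}
    - {"fingers":1,"tx":0,"ty":0,"tz":0,"ax":0,"ay":0,"az":0}

```text
time_s: 12.95
tcp_pos: [0.4637, 0.227, 0.0938]
ee_rot: [[0.002, -0.004, -1.0], [0.001, -1.0, 0.004], [-1.0, -0.001, -0.002]]
wrist_force: [0.5, -0.2, -3.0]
gripper_width: 0.459
```

```bash
python3 - <<'E'
from h import *
go([.463,.226,.054])
E
```

```text
12.95 pos [0.4637 0.227  0.0938] F [ 0.5 -0.2 -3. ] shift/750 [0.053  0.0014 0.0011] tooly yaw -0.23671297201362052 x-axis [ 0.0023  0.001  -1.    ] 0.4585128934581852
```

Call:
play_rows:
  commands:
    - {"fingers":1,"tx":0.012,"ty":0.0012,"tz":0.001,"ax":0,"ay":0,"az":0}
    - {"fingers":1,"tx":0.026,"ty":0.0012,"tz":0.001,"ax":0,"ay":0,"az":0}
    - {"fingers":1,"tx":0.039,"ty":0.0012,"tz":0.001,"ax":0,"ay":0,"az":0}
    - {"fingers":1,"tx":0.049,"ty":0.0012,"tz":0.001,"ax":0,"ay":0,"az":0}
    - {"fingers":1,"tx":0.053,"ty":0.0012,"tz":0.001,"ax":0,"ay":0,"az":0}

```text
time_s: 13.37
tcp_pos: [0.4617, 0.2253, 0.0517]
ee_rot: [[-0.001, -0.004, -1.0], [-0.001, -1.0, 0.004], [-1.0, 0.001, 0.001]]
wrist_force: [-0.2, 0.4, -2.7]
gripper_width: 0.456
```

Call:
play_rows:
  commands:
    - {"fingers":1,"tx":0.0012,"ty":0,"tz":0,"ax":0,"ay":0,"az":0}
    - {"fingers":1,"tx":0.0024,"ty":0,"tz":0,"ax":0,"ay":0,"az":0}
    - {"fingers":1,"tx":0.0035,"ty":0,"tz":0,"ax":0,"ay":0,"az":0}
    - {"fingers":1,"tx":0.0035,"ty":0,"tz":0,"ax":0,"ay":0,"az":0}

```text
time_s: 13.7
tcp_pos: [0.4624, 0.226, 0.0506]
ee_rot: [[0.001, -0.004, -1.0], [0.0, -1.0, 0.004], [-1.0, -0.0, -0.001]]
wrist_force: [0.2, -0.0, -2.7]
gripper_width: 0.458
```

Call:
play_rows:
  commands:
    - {"fingers":1,"tx":0.001,"ty":0,"tz":0,"ax":0,"ay":0,"az":0}
    - {"fingers":1,"tx":0.002,"ty":0,"tz":0,"ax":0,"ay":0,"az":0}
    - {"fingers":1,"tx":0.002,"ty":0,"tz":0,"ax":0,"ay":0,"az":0}

```text
time_s: 13.95
tcp_pos: [0.4625, 0.226, 0.0498]
ee_rot: [[0.002, -0.004, -1.0], [0.0, -1.0, 0.004], [-1.0, -0.0, -0.002]]
wrist_force: [-1.4, -0.6, 3.2]
gripper_width: 0.456
```

Contact came at the expected height. I release.

Call:
play_rows:
  commands:
    - {"fingers":-0.05,"tx":0,"ty":0,"tz":0,"ax":0,"ay":0,"az":0}
    - {"fingers":-0.2,"tx":0,"ty":0,"tz":0,"ax":0,"ay":0,"az":0}
    - {"fingers":-0.5,"tx":0,"ty":0,"tz":0,"ax":0,"ay":0,"az":0}
    - {"fingers":-0.5,"tx":0,"ty":0,"tz":0,"ax":0,"ay":0,"az":0}
    - {"fingers":-0.5,"tx":0,"ty":0,"tz":0,"ax":0,"ay":0,"az":0}

```text
time_s: 14.37
tcp_pos: [0.4623, 0.2258, 0.0489]
ee_rot: [[0.001, -0.004, -1.0], [-0.0, -1.0, 0.004], [-1.0, 0.0, -0.001]]
wrist_force: [-0.2, -0.8, 0.0]
gripper_width: 0.716
```

Call:
play_rows:
  commands:
    - {"fingers":-0.5,"tx":-0.01,"ty":0,"tz":0,"ax":0,"ay":0,"az":0}
    - {"fingers":-0.5,"tx":-0.04,"ty":0,"tz":0,"ax":0,"ay":0,"az":0}
    - {"fingers":-0.5,"tx":-0.08,"ty":0,"tz":0,"ax":0,"ay":0,"az":0}
    - {"fingers":-0.5,"tx":-0.12,"ty":0,"tz":0,"ax":0,"ay":0,"az":0}
    - {"fingers":-0.5,"tx":-0.16,"ty":0,"tz":0,"ax":0,"ay":0,"az":0}

```text
time_s: 14.78
tcp_pos: [0.4619, 0.2255, 0.1706]
ee_rot: [[0.001, -0.004, -1.0], [-0.0, -1.0, 0.004], [-1.0, 0.0, -0.001]]
wrist_force: [1.1, 0.8, -0.7]
gripper_width: 0.746
```

Call:
play_rows:
  commands:
    - {"fingers":-0.5,"tx":-0.05,"ty":0,"tz":0.05,"ax":0,"ay":0,"az":0}
    - {"fingers":-0.5,"tx":-0.08,"ty":0,"tz":0.1,"ax":0,"ay":0,"az":0}
    - {"fingers":-0.5,"tx":-0.08,"ty":0,"tz":0.1,"ax":0,"ay":0,"az":0}
    - {"fingers":-0.5,"tx":-0.08,"ty":0,"tz":0.1,"ax":0,"ay":0,"az":0}
    - {"fingers":-0.5,"tx":-0.08,"ty":0,"tz":0.1,"ax":0,"ay":0,"az":0}

```text
time_s: 15.2
tcp_pos: [0.3869, 0.2263, 0.2296]
ee_rot: [[0.002, -0.003, -1.0], [0.002, -1.0, 0.003], [-1.0, -0.002, -0.002]]
wrist_force: [-0.5, 0.1, -0.2]
gripper_width: 0.75
```

```bash
python3 - <<'E'
from h import *
go([.463,.226,.2])
p=cap('wrist');save(p,'w6.png')
for n in('bar','rest'):print(n,[(d['score'],d['uv'],ray(p,[d['uv']],.06).round(3)) for d in spotter.find_in(n,p)[:2]])
X=lambda L:np.array(L)+[.463,.226,0]
print('rest',proj(p,X([[.095,.05,.008],[.095,-.05,.008],[-.095,.05,.008],[-.095,-.05,.008]])).round(0).tolist())
print('bar',proj(p,X([[.08,.02,.069],[.08,-.02,.069],[-.08,.02,.069],[-.08,-.02,.069]])).round(0).tolist())
for n in('glue','brush','clamp','offcut'):
    q=cap('scene');print(n,[(round(d['score'],2),d['uv'],ray(q,[d['uv']],.02).round(3)) for d in spotter.find_in(n,q)[:1]])
E
```

```text
15.2 pos [0.3869 0.2263 0.2296] F [-0.5  0.1 -0.2] shift/750 [ 0.0397  0.0002 -0.1014] tooly yaw -0.1593086352377071 x-axis [ 0.002   0.0016 -1.    ] 0.7501877231697068
bar []
rest [(0.88, [296.9, 110.6], array([[0.472, 0.252, 0.06 ]]))]
rest [[277.0, 32.0], [365.0, 32.0], [284.0, 193.0], [360.0, 193.0]]
bar [[300.0, 32.0], [343.0, 32.0], [304.0, 195.0], [340.0, 195.0]]
glue [(0.74, [333.4, 270.1], array([[ 0.723, -0.048,  0.02 ]]))]
brush [(0.73, [361.0, 213.6], array([[0.547, 0.015, 0.02 ]]))]
clamp [(0.67, [430.7, 298.6], array([[0.776, 0.207, 0.02 ]]))]
offcut [(0.76, [283.5, 285.9], array([[ 0.78 , -0.173,  0.02 ]]))]
```

View pics/w6.png

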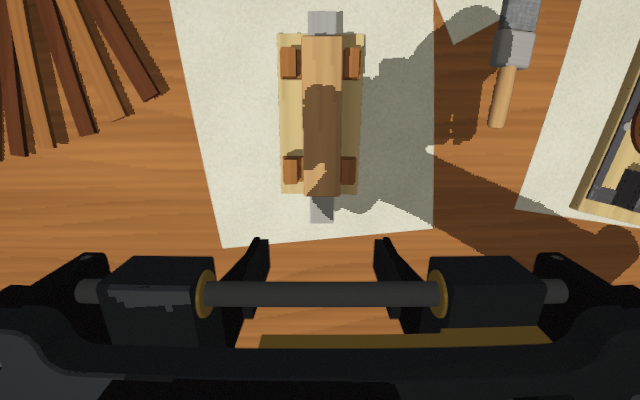

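w6 shows the bar between all four cheeks: its wood spans columns 301–343 and rows 35–196, against the rest's 278–365. It is centred and flat, and the fingers are clear.

```bash
python3 -c "
from h import *
print(job.finish_job())"
```

```text
the job is handed in; nothing more can be done
None
```

The pine bar is off the press and lying on its rest, released, and I handed the job in at about 15 s of the 64 s allowed; no verdict came back.

- **Taking it off:** I lifted the bar about 2 mm and slid it back about 8.5 mm until it met the buffer. I pressed the buffer in about 2.6 mm, tipped the front up to about 0.13 rad over the lip, and drew it out with no extra force felt. The highest reading along the push was about 9.5 N, under the 16 N limit.
- **Laying it down:** The bar touched down at the expected height with a light force, and the fingers then opened and moved clear.
- **Last checks:** The final wrist picture shows the bar between all four cheeks and centred to within about 2 mm. The glue bottle, brush, clamp and offcut were found where they were, within the detector's scatter of up to about 15 mm. That is coarser than I'd like against the 25 mm limit, but no contact with any of them was felt.
- **What disagreed:** The bar detector returned nothing for the bar in the final picture, so I judged its placement by eye against the positions I expected in the picture.

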